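Clamp a specimen block with a ratchet-trigger clamp

TASK

Take the tall rectangular resin block from the specimen tray, stand it upright on the bed of the ratchet clamp, midway across its width between the jaws, and let go of it. Then squeeze the clamp's trigger towards its fixed grip and release it, over and over, until the sliding jaw has closed on the block and, past the point where the trigger turns hard, its spring pad is clearly pressed in; the block must stay firmly held and the trigger be released. Move the jaw only by its trigger, do not crush the block, and leave the two other specimens where they are.

Things in the scene. Friction and masses are not known exactly. Their poses are not given: they have to be found in the camera images.
- block: The tall specimen block, off-white resin, 34 x 26 x 60 mm (its x, y, z), about 0.12 kg (varies), standing in the aluminium tray, floor 4 mm thick, in any order with the two others. Origin: centre of its underside, z up. Small brown patch on top. Best pinched across the 26 mm (its y), 40 mm above its underside, so that the 34 mm can lie along the clamp's x.
- puck: Another specimen to leave alone: off-white upright cylinder, 32 mm across, 45 mm tall. Origin: centre of its underside.
- stub: Another specimen to leave alone: off-white low block, 28 x 28 x 26 mm. Origin: centre of its underside.
- clamp: Ratchet clamp fixed to the bench: steel base plate, x -165 to +155, 90 mm wide, 12 mm thick; its top is the bed. Origin: centre line, on the bench top; x runs from the trigger end to the fixed jaw, z up. In order along x: trigger bar, fixed grip, grey housing (x -85 to -35 mm, top at z 78), sliding jaw with pad, block space, fixed jaw. Only grip and trigger rise above z 80.
- anvil: The fixed jaw, a steel block 60 mm wide (clamp y), top at clamp z 74 mm; origin at the foot of its face, at clamp (125, 0, 12) mm. The face looks to clamp -x.
- bed (a point): Point on the top of the bed, clamp (85, 0, 12) mm, on the centre line, 40 mm before the fixed jaw's face. The block may stand anywhere on the centre line between the pad and the fixed jaw; the jaw pushes it the rest of the way.
- ram: Sliding jaw: saw-toothed round bar, 18 mm across, sliding along clamp x, with the pad. Origin on its axis, at clamp (0, 0, 52) mm when rearmost, the pad face then at x 44 mm; it starts 8 to 32 mm further on (open gap 49 to 73 mm). A brake of about 13 N holds it where it is left; the trigger's pawl drives it towards the fixed jaw only. The robot must not push it itself.
- pad_face (a point): Centre of the pad's face, which presses the block (pad 38 mm wide, 36 mm high, centred at clamp z 52 mm).
- pad (a joint): How far the spring pad is pressed back into the sliding jaw, m: 0 when free, 0.010 at its stop. The spring is preloaded: it needs 5 N to start moving (the pressure point) and 10 N at the stop. Firmly held means past 0.003.
- grip (a point): Fixed grip, a black upright post 10 mm thick (clamp x), 34 mm wide, top at clamp z 132 mm. This point: clamp (-85, 0, 115) mm. Take grip and trigger together from above at z 115, fingers closing along clamp x, outside both: the pair spans 45 mm released, 27 mm squeezed. Only the trigger moves, so centre evenly closing fingers on the squeezed pair, clamp x -93.5 mm, opened to 70 mm or more.
- trigger_bar (a point): Centre of the trigger's black round cross bar, 14 mm in diameter, 65 mm long along clamp y, on two steel arms hinged 103 mm below at clamp (-100, 0, 12) mm. Released it is at clamp (-118, 0, 113) mm, fully squeezed at (-100, 0, 115) mm.
- trigger (a joint): Trigger angle, rad: 0 released (springs back), 0.176 fully squeezed. A full squeeze moves the jaw about 8 mm (4 mm teeth): about 3 to 7 squeezes. At the bar: about 11 N while the jaw runs free, 14 N at the pressure point, 17 N with the pad home; above about 42 N the block is crushed (75 N on it). While only one finger bears, a gripper may push with twice its set grip: set about 14 N. Once gripped, the trigger stops well short.

How it is judged:
On the way, in this order (a step that is already met when the one before it is completed fails the run):
1. the block stands on the bed between the jaws, let go (x of block in the frame of clamp between 0.05 and 0.12 m and y of block in the frame of clamp between -0.015 and 0.015 m and z of block in the frame of clamp between 0.009 and 0.016 m and angle between block's own z axis and vertical below 0.08 rad and contact force between the fingers and block below 0.1 N), for 0.2 s.
2. the jaw grips it firmly: the pad is pressed in by more than 3 mm (value of joint pad above 0.003 m and contact force between block and anvil above 4 N), for 0.2 s.
At the end, for the whole second after the job is handed in: The block stands upright (within 0.08 rad) on the bed between the jaws, within 15 mm of the clamp's centre line, at rest and let go, held by the jaws: the pad is pressed in by more than 3 mm and the block bears on the fixed jaw with more than 4 N; the trigger is released (below 0.05 rad) (all of step 1 and all of step 2 and value of joint trigger below 0.05 rad and linear speed of block below 0.01 m/s); the robot touches nothing.
It fails at once if the block is crushed: more than 75 N against the fixed jaw (contact force between block and anvil above 75 N).
It fails at once if the robot pushes the sliding jaw or its bar itself (over 6 N) (contact force between any of the fingers, the arm and ram above 6 N).
It fails at once if another specimen is moved by more than 30 mm (distance of any of puck, stub from where it was at the start of the episode above 0.03 m).
It also fails if it takes over 64 s, if anything falls off the work surface, if the arm or the gripper's body presses on something with over 40 N, if the wrist force passes 120 N, or if a joint passes its speed limit or range.

ROBOT

A 7-joint arm with a two-finger parallel gripper is mounted at the origin on the work surface. World frame = base frame: x ahead of the robot, y to its left, z up, the work surface at z = 0. Lengths are in m, angles in rad, forces in N, time in s.
With the tool pointing down it reaches from about 0.4 to 0.85 m from the base axis. Payload 10.4 kg.
Tool frame: the origin (TCP) lies at the very end of the fingers, on their centre line; the grasp point (between the pads) lies 19 mm behind it (manip.grip_depth is the distance from the TCP to the grasp point, in m); z points along the fingers, x is the direction in which the jaws open and shut, and the axes are right-handed (so a half turn about z gives the same grasp; the last joint's range is limited). The gripper opens to 85 mm and grips with 20 to 120 N. Pads are 22 mm wide; open, the fingers measure 114 mm over their backs; the gripper's body (76 mm by 85 mm) begins 54 mm behind the grasp point. The pads swing forward as they close: fully open they stand 13 mm farther back than shut.
Start: joints at [1.079, 0.332, -0.065, 1.46, 0.022, 1.35, -0.088], TCP at [0.282, -0.558, 0.231] pointing down, gripper open.
Joint ranges: [-2.6, 2.6], [-0.5, 2.12], [-1.47, 1.34], [0.16, 2.42], [-1.27, 4.41], [0.06, 2.06], [-2.6, 2.6]. Speed limits (rad/s): [2.22, 2.22, 2.79, 2.79, 3.14, 3.14, 3.14].

INTERFACE

Orientations are given as a unit quaternion [x, y, z, w].
In Python, from workcell import manip, cams gives the robot as it stands. The module is installed in compiled form; this text tells all that it offers.
- The arm moves only by the tool move_arm, never from a script. Its arguments are lists of equal length, an entry for each row: "claw": the opening, from 0 (shut) to 1 (fully open); "dp": the shift along the tool's x, y, z as a fraction of full scale, a list of three; "turn": the turn, a rotation vector about the tool's x, y, z as a fraction of full scale, a list of three. A call has 1 to 8 rows; each row shifts and turns the commanded pose from where the row before left it, along the tool's axes as they then stand; what a row does not reach is not made up. Full scale, the value 1, is 200 mm for a shift and 45 degrees for a turn. A row lasts 1/12 s, in which the tool goes at most 41.7 mm and 7.16 degrees, less where a joint would pass 70% of its speed; a pose out of reach is approached as far as the arm can. A call with a number of a shift or a turn outside -1 to 1 is refused whole. A call with a gripper value outside its range is refused whole. The fingers move at their own pace and stop on an object; "grip_force" is the grip in N (left out, the last holds). Time passes only in rows, so rows that do not move let the fingers close. It gives the time, the measured TCP pose, the force and the opening at its end, in the units of the state.
- manip.get_obs(): the state, without advancing time (a new reading comes with each control period).
- cams.camera(name): name is "side" or "top"; returns the picture (384x512x3 uint8, red, green, blue); there is no depth.
- cams.camera_info(name): a dict with "fx", "fy", "cx", "cy" (pixels), "dist" ([k1, k2, p1, p2, k3] as OpenCV has them; the pictures are not rectified), "pose" (4x4, takes a point from camera to world coordinates). Camera axes: x right, y down, z forward; pixel columns grow to the right and rows downward; lengths in m; the calibration is good to about 2 mm. A picture is of the moment at which its call begins. camera_info takes no time and is no camera call.
- manip.hand_in(): hands the job in, once; it reports no verdict.
The state is a dict: "clock": time; "joint_pos": joint angles; "joint_velocities": joint speeds; "tau": joint torques, N m; "position": TCP position; "ee_rot": TCP orientation; "ft_force": force on the tool from outside, world axes, zero at the start; "torque": the same for the moment, N m; "grip_width": opening from 0.0 (shut) to 1.0 (fully open).
Only numpy, scipy, OpenCV 4.12 (cv2) and the standard library are available. Lean on these libraries where they do the work, as an engineer would, in place of code of your own. Each camera call takes 0.05 s, during which the arm holds its last target.

## Working session

There is one attempt and no reset: what is moved stays moved. The work goes in short steps, Python scripts to look and compute and a tool call to move; the robot and the scene stay as the last step left them, time stands still between calls to the robot, and variables do not carry over. Pictures are saved under pics/ and viewed, and the job is handed in when it is done.

Besides the shell and the picture viewer there is one more tool, called after "Emit:" in YAML: its name, and indented under it one key for each argument. move_arm: Moves the arm, as the interface text tells. Shift numbers are shares of 200 mm and turn numbers shares of 45 degrees, none past 1 either way. Its arguments: {"type":"object","properties":{"claw":{"type":"array","items":{"type":"number"}},"dp":{"type":"array","items":{"type":"array","items":{"type":"number"}}},"turn":{"type":"array","items":{"type":"array","items":{"type":"number"}}},"grip_force":{"type":"number"}},"required":["claw","dp","turn"]}

```bash
mkdir -p pics; python3 - <<'E'
from workcell import manip, cams
import cv2
o=manip.get_obs(); print({k:o[k] for k in('clock','position','ee_rot','grip_width','ft_force')}); print(manip.grip_depth)
for n in('side','top'):
    im=cams.camera(n); cv2.imwrite(f'pics/{n}0.png',im[:,:,::-1]); i=cams.camera_info(n); print(n,i)
E
```

```text
{'clock': 0.0, 'position': array([ 0.28222204, -0.55725553,  0.23054292]), 'ee_rot': array([ 8.52013580e-01, -5.23519245e-01, -5.93197832e-04, -3.27605798e-04]), 'grip_width': 0.9960479104593897, 'ft_force': array([-0.46021785,  0.76758277,  0.68998037])}
0.0187
side {'fx': 459.7209064691773, 'fy': 459.7209064691773, 'cx': 260.85272818720074, 'cy': 194.46467094287425, 'dist': array([-0.05218849,  0.        ,  0.        ,  0.        ,  0.        ]), 'pose': array([[-0.93842193, -0.17736187,  0.29649123,  0.23220884],
       [-0.34548116,  0.48832921, -0.80135969,  0.88400141],
       [-0.00265467, -0.85444564, -0.51953403,  0.64765494],
       [ 0.        ,  0.        ,  0.        ,  1.        ]])}
top {'fx': 435.25494130296966, 'fy': 435.25494130296966, 'cx': 261.16475264955784, 'cy': 182.0422726565744, 'dist': array([0.03409279, 0.        , 0.        , 0.        , 0.        ]), 'pose': array([[ 0.02150532, -0.99176281,  0.12626976,  0.42749978],
       [-0.99913953, -0.02579981, -0.03247398,  0.05124467],
       [ 0.03546422, -0.12546274, -0.99146427,  0.95328455],
       [ 0.        ,  0.        ,  0.        ,  1.        ]])}
```

View pics/side0.png

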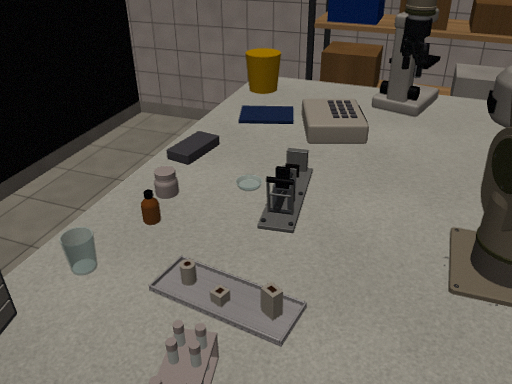

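View pics/top0.png

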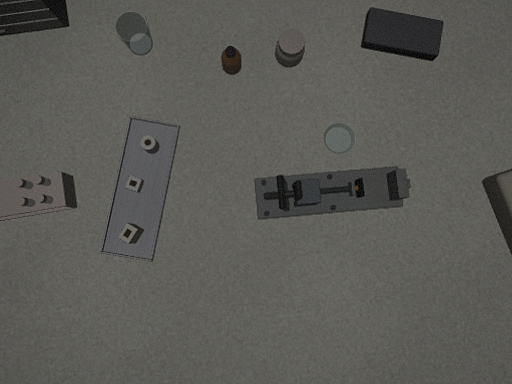

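The side view shows the tray at lower centre with the puck (188,272), stub (220,296) and tall block (271,300), and the clamp around (287,195). In the top view the clamp runs from (257,198), the trigger end, to (408,185). The block is at about (129,233). I'll enlarge both views.

```bash
python3 - <<'E'
import cv2
t=cv2.imread('pics/top0.png'); s=cv2.imread('pics/side0.png')
def crop(im,x0,y0,x1,y1,k,n):
    c=cv2.resize(im[y0:y1,x0:x1],None,fx=k,fy=k,interpolation=cv2.INTER_CUBIC); c=cv2.convertScaleAbs(c,alpha=1.6,beta=10)
    for x in range((x0+9)//10*10,x1,10): cv2.putText(c,str(x),((x-x0)*k,8),0,.3,(0,255,255)); cv2.line(c,((x-x0)*k,10),((x-x0)*k,14),(0,255,255))
    for y in range((y0+9)//10*10,y1,10): cv2.putText(c,str(y),(0,(y-y0)*k+3),0,.3,(0,255,255)); cv2.line(c,(20,(y-y0)*k),(24,(y-y0)*k),(0,255,255))
    cv2.imwrite(f'pics/{n}.png',c)
crop(t,245,155,420,230,4,'c_top_clamp')
crop(t,95,205,165,265,8,'c_top_block')
crop(s,240,265,310,330,8,'c_side_block')
crop(s,250,140,330,235,6,'c_side_clamp')
E
```

```text
(no output)
```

View pics/c_top_clamp.png

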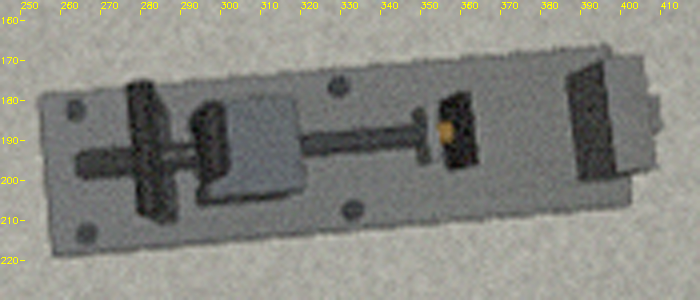

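View pics/c_top_block.png

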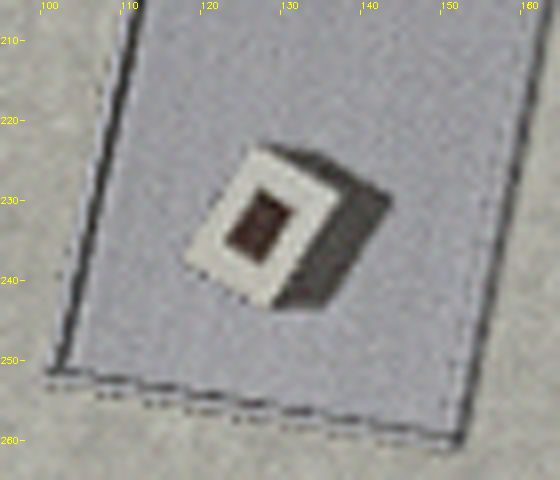

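View pics/c_side_block.png

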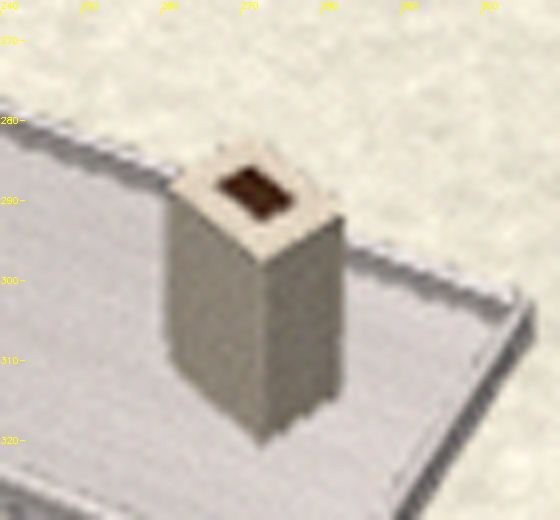

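View pics/c_side_clamp.png

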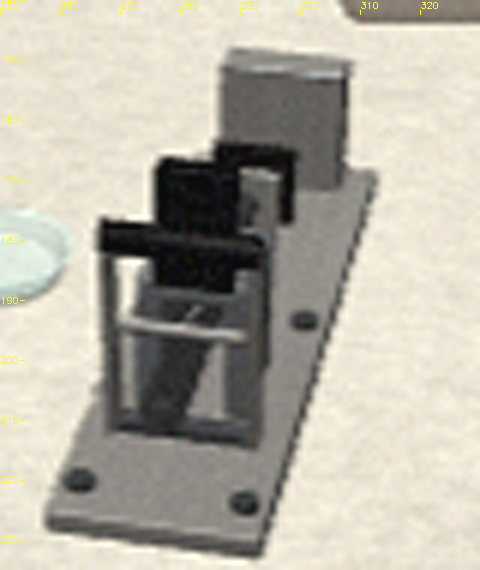

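```bash
cat > h.py <<'E'
import numpy as np, cv2
from scipy.optimize import least_squares
from workcell import manip, cams
I={n:cams.camera_info(n) for n in('side','top')}
def proj(n,P):
    i=I[n]; T=np.linalg.inv(i['pose']); K=np.array([[i['fx'],0,i['cx']],[0,i['fy'],i['cy']],[0,0,1]])
    return cv2.projectPoints(np.atleast_2d(P).astype(float),cv2.Rodrigues(T[:3,:3])[0],T[:3,3],K,i['dist'])[0][:,0]
def pose(p,L):
    c,s=np.cos(p[2]),np.sin(p[2]); L=np.atleast_2d(L)
    return np.c_[p[0]+c*L[:,0]-s*L[:,1],p[1]+s*L[:,0]+c*L[:,1],L[:,2]+(p[3] if len(p)>3 else 0)]
def cropuv(uv,k,o): return (np.array(uv)+.5)/k-.5+np.array(o)
def fit(obs,p0):
    f=lambda p:np.concatenate([(proj(n,pose(p,L))-uv).ravel() for n,L,uv in obs])
    r=least_squares(f,p0); print(r.x,np.degrees(r.x[2]),'\n',r.fun.reshape(-1,2).round(1).tolist()); return r.x
E
python3 - <<'E'
from h import *
A=('top',np.array([[-165,45,12],[-165,-45,12],[155,-45,12],[155,45,12],[125,30,74],[125,-30,74],[125,30,12],[125,-30,12]])/1e3,
 cropuv([(42,94),(55,257),(631,205),(608,44),(602,62),(615,180),(567,75),(578,180)],4,(245,155)))
B=('side',np.array([[-165,45,12],[-165,-45,12],[155,-45,12],[125,30,74],[125,-30,74]])/1e3,
 cropuv([(45,518),(262,547),(377,172),(222,68),(345,78)],6,(250,140)))
p0=[.45,-.05,-1.5]
fit([A],p0);fit([B],p0);c=fit([A,B],p0)
x,y,z=.017,.013,.064
A=('top',np.array([[x,y,z],[x,-y,z],[-x,-y,z],[-x,y,z]]),cropuv([(262,145),(340,192),(275,308),(185,258)],8,(95,205)))
# x along long edge, direction up-right in top image ; y = left
A=('top',np.array([[x,y,z],[x,-y,z],[-x,-y,z],[-x,y,z]]),A[2])
# side: bottom=(262,262) closest; bottom foot (262,445); left (168,187) ; right (344,215)
B=lambda q:('side',np.array(q),cropuv([(262,262),(262,445),(344,217),(166,187)],8,(240,265)))
S=[[-x,y,z],[-x,y,.004],[-x,-y,z],[x,y,z]]
for obs in ([A],[B(S)],[A,B(S)]): b=fit(obs,[.35,.35,-.5])
np.save('cb.npy',np.r_[c,b])
E
```

```text
[ 0.52944745 -0.13237972 -1.45966357] -83.63256197499423 
 [[-1.3, -0.1], [-0.9, 0.3], [1.1, 0.5], [1.5, 0.2], [0.0, -0.8], [0.5, -1.4], [-0.8, 0.3], [-0.1, 1.1]]
[ 0.5295216  -0.12785028 -1.4534534 ] -83.27674544392201 
 [[-0.4, -0.4], [0.5, -0.2], [0.3, 0.1], [-0.4, 0.1], [0.0, 0.6]]
[ 0.52963168 -0.13187199 -1.45861696] -83.57259559451656 
 [[-1.5, -0.1], [-1.1, 0.3], [0.8, 0.3], [1.2, 0.0], [-0.2, -1.0], [0.3, -1.6], [-1.1, 0.1], [-0.4, 0.9], [-0.2, -1.4], [0.6, -1.1], [0.8, -0.5], [0.2, -0.4], [0.6, 0.1]]
[ 0.43149324  0.28705805 -0.49918259] -28.60105564700098 
 [[-0.5, -0.6], [0.9, 0.0], [-0.2, 0.4], [-0.1, 0.1]]
[ 0.4317736   0.28989177 -0.51797331] -29.677684489143346 
 [[0.0, 0.2], [-0.3, 1.0], [0.5, -0.8], [-0.2, -0.5]]
[ 0.43181105  0.28817281 -0.51661501] -29.599859858617542 
 [[-0.9, -0.8], [0.4, 0.0], [-0.9, 0.3], [-0.8, -0.2], [0.3, -0.5], [-0.0, 0.3], [0.8, -1.4], [0.1, -1.1]]
```

```bash
cat >> h.py <<'E'
from scipy.spatial.transform import Rotation as R
def tgt(x,y,z,a):  # tool down, tool x at world angle a(deg)
    a=np.radians(a); X=np.array([np.cos(a),np.sin(a),0]);Z=np.array([0,0,-1.])
    return np.array([x,y,z]),R.from_matrix(np.c_[X,np.cross(Z,X),Z])
def plan(wps,start=None):
    # wps: (pos,rot,nrows); returns rows
    if start is None:
        o=manip.get_obs(); p,r=np.array(o['position']),R.from_quat(o['ee_rot'])
    else: p,r=start
    D,T=[],[]
    for wp,wr,n in wps:
        for k in range(n):
            d=(r.inv().apply(wp-p)/.2)/(n-k); t=(r.inv()*wr).as_rotvec()/np.radians(45)/(n-k)
            q=3 if k==n-1 else 2; d=d.round(q);t=t.round(q)
            D.append(d.tolist());T.append(t.tolist()); p=p+r.apply(d*.2); r=r*R.from_rotvec(t*np.radians(45))
    D=np.array(D)+0.;T=np.array(T)+0.
    for i in range(0,len(D),8): print('dp',D[i:i+8].tolist(),'\nturn',T[i:i+8].tolist())
    print('max',abs(D).max(),abs(T).max()); return p,r
E
python3 - <<'E'
from h import *
e=plan([(*tgt(.50,-.25,.24,-12),10),(*tgt(.4317,.2885,.16,60.4),14)])
plan([(*tgt(.4317,.2885,.025,60.4),5)],e)
# pad face estimate
c=np.load('cb.npy')[:3]
for s in (44,52,60,68,76):
    print(s,proj('top',pose(c,np.array([[s,19,70],[s,-19,70]])/1e3)).round(1).tolist(),proj('side',pose(c,np.array([[s,19,70],[s,-19,70],[s,-19,34]])/1e3)).round(1).tolist())
E
```

```text
dp [[-0.09, -0.17, 0.0], [-0.07, -0.17, -0.01], [-0.06, -0.18, 0.0], [-0.04, -0.18, -0.01], [-0.03, -0.19, 0.0], [-0.01, -0.19, -0.01], [0.01, -0.19, 0.0], [0.03, -0.18, -0.01]] 
turn [[0.0, 0.0, -0.11], [0.0, 0.0, -0.11], [0.0, 0.0, -0.11], [0.0, 0.0, -0.12], [0.0, 0.0, -0.11], [0.0, 0.0, -0.12], [0.0, 0.0, -0.11], [0.0, 0.0, -0.12]]
dp [[0.04, -0.18, 0.0], [0.061, -0.183, -0.006], [-0.06, -0.18, 0.03], [-0.05, -0.19, 0.03], [-0.03, -0.19, 0.03], [-0.01, -0.19, 0.03], [0.0, -0.19, 0.03], [0.02, -0.19, 0.03]] 
turn [[0.0, 0.0, -0.11], [-0.001, 0.001, -0.116], [0.0, 0.0, -0.11], [0.0, 0.0, -0.12], [0.0, 0.0, -0.11], [0.0, 0.0, -0.12], [0.0, 0.0, -0.11], [0.0, 0.0, -0.12]]
dp [[0.04, -0.19, 0.03], [0.06, -0.19, 0.03], [0.07, -0.18, 0.03], [0.09, -0.17, 0.03], [0.11, -0.17, 0.03], [0.12, -0.15, 0.02], [0.13, -0.15, 0.03], [0.143, -0.129, 0.02]] 
turn [[0.0, 0.0, -0.11], [0.0, 0.0, -0.12], [0.0, 0.0, -0.11], [0.0, 0.0, -0.12], [0.0, 0.0, -0.11], [0.0, 0.0, -0.12], [0.0, 0.0, -0.11], [0.0, 0.0, -0.119]]
max 0.19 0.12
dp [[0.0, 0.0, 0.14], [0.0, 0.0, 0.13], [0.0, 0.0, 0.14], [0.0, 0.0, 0.13], [0.0, 0.0, 0.135]] 
turn [[0.0, 0.0, 0.0], [0.0, 0.0, 0.0], [0.0, 0.0, 0.0], [0.0, 0.0, 0.0], [0.0, 0.0, 0.0]]
max 0.14 0.0
44 [[356.2, 178.0], [358.4, 196.3]] [[285.0, 165.0], [298.9, 166.5], [298.4, 178.2]]
52 [[360.0, 177.7], [362.2, 196.0]] [[285.6, 163.6], [299.4, 165.2], [298.9, 176.8]]
60 [[363.8, 177.4], [366.1, 195.6]] [[286.2, 162.3], [299.9, 163.8], [299.4, 175.4]]
68 [[367.7, 177.0], [369.9, 195.3]] [[286.7, 161.0], [300.4, 162.5], [299.9, 174.1]]
76 [[371.5, 176.7], [373.8, 195.0]] [[287.3, 159.7], [300.9, 161.2], [300.3, 172.7]]
```

Emit:
move_arm:
  claw: [1, 1, 1, 1, 1, 1, 1, 1]
  dp:
    - [-0.09, -0.17, 0]
    - [-0.07, -0.17, -0.01]
    - [-0.06, -0.18, 0]
    - [-0.04, -0.18, -0.01]
    - [-0.03, -0.19, 0]
    - [-0.01, -0.19, -0.01]
    - [0.01, -0.19, 0]
    - [0.03, -0.18, -0.01]
  turn:
    - [0, 0, -0.11]
    - [0, 0, -0.11]
    - [0, 0, -0.11]
    - [0, 0, -0.12]
    - [0, 0, -0.11]
    - [0, 0, -0.12]
    - [0, 0, -0.11]
    - [0, 0, -0.12]
  grip_force: 30

```text
clock: 0.77
position: [0.4573, -0.3099, 0.239]
ee_rot: [0.982, -0.19, -0.0, -0.0]
ft_force: [1.6, -1.2, -0.1]
grip_width: 1.003
```

Emit:
move_arm:
  claw: [1, 1, 1, 1, 1, 1, 1, 1]
  dp:
    - [0.04, -0.18, 0]
    - [0.06, -0.18, -0.01]
    - [-0.06, -0.18, 0.03]
    - [-0.05, -0.19, 0.03]
    - [-0.03, -0.19, 0.03]
    - [-0.01, -0.19, 0.03]
    - [0, -0.19, 0.03]
    - [0.02, -0.19, 0.03]
  turn:
    - [0, 0, -0.11]
    - [0, 0, -0.12]
    - [0, 0, -0.11]
    - [0, 0, -0.12]
    - [0, 0, -0.11]
    - [0, 0, -0.12]
    - [0, 0, -0.11]
    - [0, 0, -0.12]

```text
clock: 1.43
position: [0.4689, -0.0214, 0.2048]
ee_rot: [0.986, 0.169, -0.0, 0.0]
ft_force: [1.6, 0.2, -0.5]
grip_width: 1.0
```

Emit:
move_arm:
  claw: [1, 1, 1, 1, 1, 1, 0.7, 0.7]
  dp:
    - [0.04, -0.19, 0.03]
    - [0.06, -0.19, 0.03]
    - [0.07, -0.18, 0.03]
    - [0.09, -0.17, 0.03]
    - [0.11, -0.17, 0.03]
    - [0.12, -0.15, 0.02]
    - [0.13, -0.15, 0.03]
    - [0.14, -0.13, 0.02]
  turn:
    - [0, 0, -0.11]
    - [0, 0, -0.12]
    - [0, 0, -0.11]
    - [0, 0, -0.12]
    - [0, 0, -0.11]
    - [0, 0, -0.12]
    - [0, 0, -0.11]
    - [0, 0, -0.12]

```text
clock: 2.1
position: [0.4285, 0.2886, 0.1608]
ee_rot: [0.862, 0.506, -0.0, 0.0]
ft_force: [0.5, -0.6, -0.0]
grip_width: 0.749
```

```bash
python3 - <<'E'
from h import *
o=manip.get_obs(); print(o['clock'],o['position'],np.degrees(np.arctan2(*R.from_quat(o['ee_rot']).as_matrix()[[1,0],0])),o['ft_force'],o['grip_width'])
plan([(*tgt(.4317,.2885,.16,60.4),1)])
for n in('side','top'):
    im=cams.camera(n)[:,:,::-1]; cv2.imwrite(f'pics/{n}1.png',im)
s=cv2.imread('pics/side1.png')[200:340,200:360];t=cv2.imread('pics/top1.png')[170:290,70:210]
cv2.imwrite('pics/j1.png',np.hstack([cv2.resize(s,(400,350)),cv2.resize(t,(400,350))]))
print(o['joint_pos'])
E
```

```text
2.1 [0.42845892 0.28863708 0.16082235] 60.83044165001713 [ 0.5339781  -0.57656063 -0.02811972] 0.7493824798383947
dp [[0.007, 0.014, 0.004]] 
turn [[0.0, 0.0, 0.01]]
max 0.014 0.01
[ 0.13162881  0.263567   -0.91644968  1.79854051  0.22484578  1.18932541
  0.20893983]
```

View pics/j1.png

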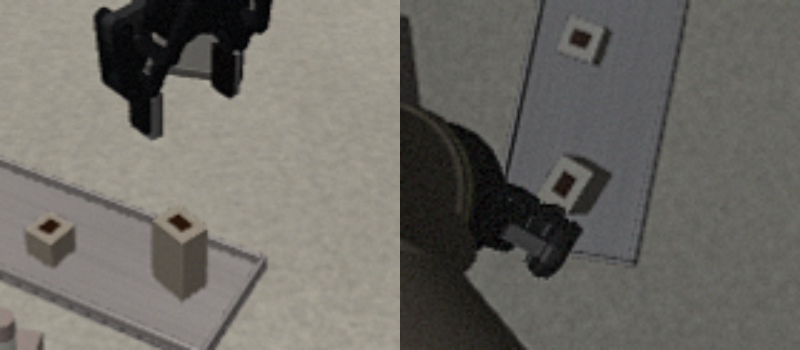

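The left crop shows the fingers hanging above the block, and the right crop shows them reaching over its edge. I'll correct by 3 mm, go down to just above the block, and look again.

Emit:
move_arm:
  claw: [0.7, 0.7, 0.7, 0.7, 0.7]
  dp:
    - [0.007, 0.014, 0.1]
    - [0, 0, 0.1]
    - [0, 0, 0.1]
    - [0, 0, 0.1]
    - [0, 0, 0]
  turn:
    - [0, 0, 0.01]
    - [0, 0, 0]
    - [0, 0, 0]
    - [0, 0, 0]
    - [0, 0, 0]

```text
clock: 2.62
position: [0.4306, 0.285, 0.0778]
ee_rot: [0.865, 0.501, -0.003, -0.0]
ft_force: [-1.0, -0.4, -0.0]
grip_width: 0.699
```

```bash
cat > look.py <<'E'
from h import *
import sys
n=sys.argv[1]
o=manip.get_obs(); print(o['clock'],o['position'].round(4),np.degrees(np.arctan2(*R.from_quat(o['ee_rot']).as_matrix()[[1,0],0])).round(2),o['ft_force'].round(1),round(o['grip_width'],3))
b=list(map(int,sys.argv[2:10])) if len(sys.argv)>2 else [200,200,360,340,70,170,210,290]
outs=[]
for k,nm in enumerate(('side','top')):
    im=cams.camera(nm)[:,:,::-1]; cv2.imwrite(f'pics/{nm}_{n}.png',im)
    x0,y0,x1,y1=b[4*k:4*k+4]; f=min(400/(x1-x0),500/(y1-y0)); c=cv2.convertScaleAbs(cv2.resize(im[y0:y1,x0:x1],None,fx=f,fy=f,interpolation=2),alpha=1.5,beta=10)
    print(nm,'off',x0,y0,'scale',f); outs.append(cv2.copyMakeBorder(c,0,max(0,500-c.shape[0]),0,max(0,400-c.shape[1]),0))
cv2.imwrite(f'pics/j_{n}.png',np.hstack([q[:500,:400] for q in outs]))
E
python3 look.py 2
```

```text
2.6167 [0.4306 0.285  0.0778] 60.13 [-1.  -0.4 -0. ] 0.699
side off 200 200 scale 2.5
top off 70 170 scale 2.857142857142857
```

View pics/j_2.png

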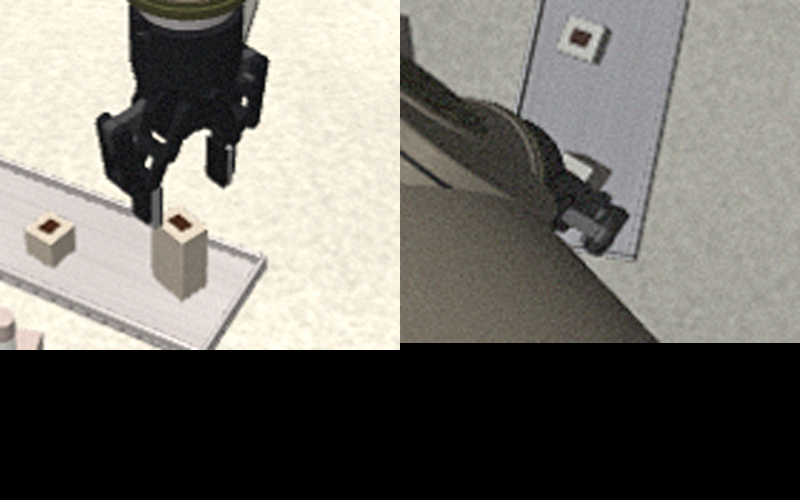

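Emit:
move_arm:
  claw: [0.7, 0.7, 0.7, 0.7, 0, 0, 0, 0]
  dp:
    - [0.018, -0.004, 0.06]
    - [0, 0, 0.1]
    - [0, 0, 0.1]
    - [0, 0, 0]
    - [0, 0, 0]
    - [0, 0, 0]
    - [0, 0, 0]
    - [0, 0, 0]
  turn:
    - [0, 0, 0]
    - [0, 0, 0]
    - [0, 0, 0]
    - [0, 0, 0]
    - [0, 0, 0]
    - [0, 0, 0]
    - [0, 0, 0]
    - [0, 0, 0]

```text
clock: 3.38
position: [0.4344, 0.291, 0.0307]
ee_rot: [0.865, 0.501, 0.001, 0.0]
ft_force: [-1.3, 0.2, 7.0]
grip_width: 0.302
```

```bash
python3 look.py 3
```

```text
3.3833 [0.4344 0.291  0.0307] 60.15 [-1.3  0.2  7. ] 0.302
side off 200 200 scale 2.5
top off 70 170 scale 2.857142857142857
```

View pics/j_3.png

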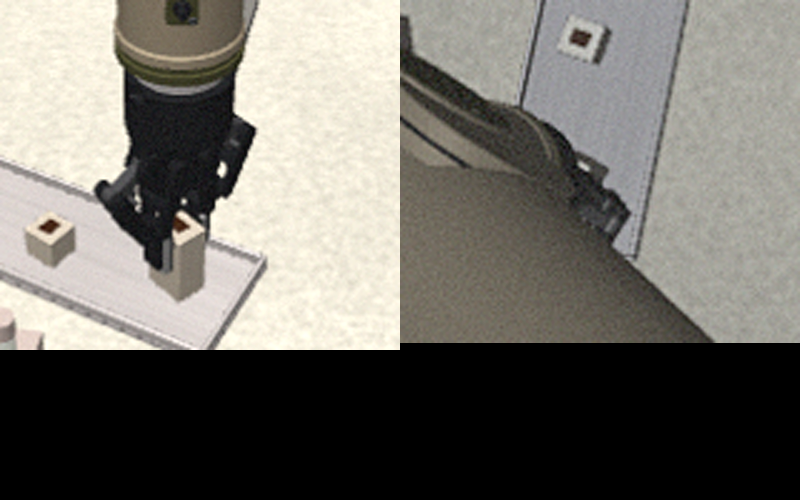

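The block is gripped (opening 25.7 mm). The side crop shows both fingers on it at (165,250) and (205,215), and the stub hasn't moved. Next I'll lift it.

Emit:
move_arm:
  claw: [0, 0, 0, 0, 0, 0, 0]
  dp:
    - [0, 0, -0.05]
    - [0, 0, -0.15]
    - [0, 0, -0.2]
    - [0, 0, -0.2]
    - [0, 0, -0.2]
    - [0, 0, -0.15]
    - [0, 0, 0]
  turn:
    - [0, 0, 0]
    - [0, 0, 0]
    - [0, 0, 0]
    - [0, 0, 0]
    - [0, 0, 0]
    - [0, 0, 0]
    - [0, 0, 0]

```text
clock: 4.07
position: [0.4353, 0.2925, 0.2264]
ee_rot: [0.865, 0.501, 0.005, 0.0]
ft_force: [0.6, -0.3, -1.2]
grip_width: 0.301
```

```bash
python3 look.py 4 150 130 350 340; python3 - <<'E'
from h import *
c=np.load('cb.npy')[:3]; a=np.degrees(c[2])+90; q=pose(c,[[.09,0,.2]])[0]; print(a,q)
plan([(*tgt(.50,.1,.225,40),7),(*tgt(q[0],q[1],.225,a),9)])
E
```

```text
4.0667 [0.4353 0.2925 0.2264] 60.19 [ 0.6 -0.3 -1.2] 0.301
side off 150 130 scale 2.0
6.427404405483443 [ 0.53970666 -0.22130629  0.2       ]
dp [[-0.09, 0.11, 0.0], [-0.09, 0.11, 0.0], [-0.08, 0.12, 0.0], [-0.08, 0.12, -0.01], [-0.07, 0.13, 0.0], [-0.07, 0.13, -0.01], [-0.06, 0.128, -0.001], [-0.1, 0.15, 0.0]] 
turn [[0.0, 0.0, 0.06], [0.0, 0.0, 0.06], [0.0, 0.0, 0.07], [0.0, 0.0, 0.06], [0.0, 0.0, 0.07], [0.0, 0.0, 0.06], [0.002, -0.003, 0.068], [0.0, 0.0, 0.08]]
dp [[-0.09, 0.16, 0.0], [-0.08, 0.16, 0.0], [-0.07, 0.17, 0.0], [-0.06, 0.17, 0.0], [-0.04, 0.17, 0.0], [-0.03, 0.18, 0.0], [-0.02, 0.18, 0.0], [-0.011, 0.173, 0.0]] 
turn [[0.0, 0.0, 0.08], [0.0, 0.0, 0.08], [0.0, 0.0, 0.08], [0.0, 0.0, 0.09], [0.0, 0.0, 0.08], [0.0, 0.0, 0.09], [0.0, 0.0, 0.08], [0.0, 0.0, 0.086]]
max 0.18 0.09Traceback (most recent call last):
  File "look.py", line 9, in <module>
    x0,y0,x1,y1=b[4*k:4*k+4]; f=min(400/(x1-x0),500/(y1-y0)); c=cv2.convertScaleAbs(cv2.resize(im[y0:y1,x0:x1],None,fx=f,fy=f,interpolation=2),alpha=1.5,beta=10)
    ^^^^^^^^^^^
ValueError: not enough values to unpack (expected 4, got 0)
```

View side_4.

The opening is still 0.301, so the block is held.

View pics/side_4.png

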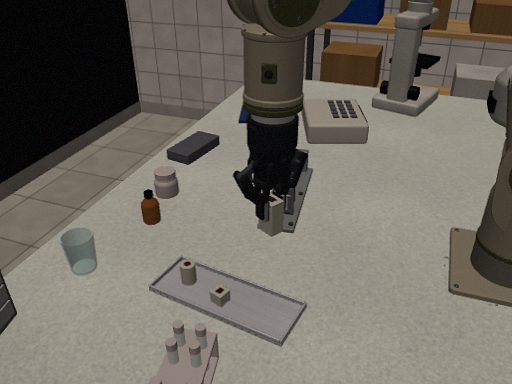

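Emit:
move_arm:
  claw: [0, 0, 0, 0, 0, 0, 0, 0]
  dp:
    - [-0.09, 0.11, 0]
    - [-0.09, 0.11, 0]
    - [-0.08, 0.12, 0]
    - [-0.08, 0.12, -0.01]
    - [-0.07, 0.13, 0]
    - [-0.07, 0.13, -0.01]
    - [-0.06, 0.13, 0]
    - [-0.1, 0.15, 0]
  turn:
    - [0, 0, 0.06]
    - [0, 0, 0.06]
    - [0, 0, 0.07]
    - [0, 0, 0.06]
    - [0, 0, 0.07]
    - [0, 0, 0.06]
    - [0, 0, 0.07]
    - [0, 0, 0.08]

```text
clock: 4.83
position: [0.5035, 0.0634, 0.2221]
ee_rot: [0.95, 0.311, -0.001, -0.001]
ft_force: [0.5, 1.6, -0.9]
grip_width: 0.299
```

Emit:
move_arm:
  claw: [0, 0, 0, 0, 0, 0, 0, 0]
  dp:
    - [-0.09, 0.16, 0]
    - [-0.08, 0.16, 0]
    - [-0.07, 0.17, 0]
    - [-0.06, 0.17, 0]
    - [-0.04, 0.17, 0]
    - [-0.03, 0.18, 0]
    - [-0.02, 0.18, 0]
    - [-0.01, 0.17, 0]
  turn:
    - [0, 0, 0.08]
    - [0, 0, 0.08]
    - [0, 0, 0.08]
    - [0, 0, 0.09]
    - [0, 0, 0.08]
    - [0, 0, 0.09]
    - [0, 0, 0.08]
    - [0, 0, 0.086]

```text
clock: 5.5
position: [0.5384, -0.2232, 0.2216]
ee_rot: [0.999, 0.054, -0.001, -0.0]
ft_force: [2.0, -0.4, -1.6]
grip_width: 0.299
```

Emit:
move_arm:
  claw: [0, 0, 0]
  dp:
    - [0, 0, 0]
    - [0, 0, 0]
    - [0, 0, 0]
  turn:
    - [0, 0, 0]
    - [0, 0, 0]
    - [0, 0, 0]

```text
clock: 5.75
position: [0.5389, -0.2202, 0.222]
ee_rot: [0.998, 0.056, -0.001, -0.001]
ft_force: [0.3, 1.2, -1.8]
grip_width: 0.299
```

```bash
python3 look.py 5 200 80 360 240 240 140 430 260; python3 - <<'E'
from h import *
c=np.load('cb.npy')[:3]; a=np.degrees(c[2])+90; q=pose(c,[[.09,0,.2]])[0]
plan([(*tgt(q[0],q[1],.225,a),1)]); print(manip.get_obs()['ee_rot'])
E
```

```text
5.75 [ 0.5389 -0.2202  0.222 ] 6.4 [ 0.3  1.2 -1.8] 0.299
side off 200 80 scale 2.5
top off 240 140 scale 2.1052631578947367
dp [[0.001, 0.009, -0.011]] 
turn [[-0.001, 0.001, 0.001]]
max 0.011 0.001
[ 9.98397093e-01  5.65940529e-02 -3.97804479e-04 -4.46249678e-04]
```

View pics/j_5.png

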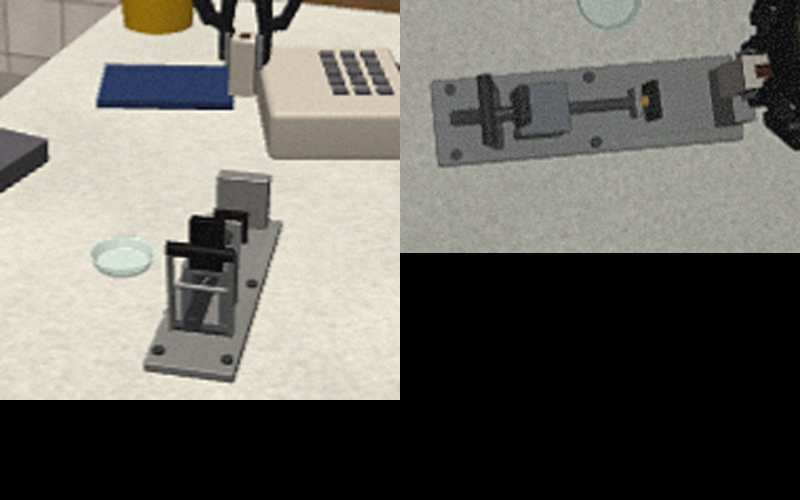

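The side crop shows the block hanging upright above and behind the clamp at about (244,65). The top crop shows its top patch at about (764,72), which is pixel (413,174). I'll compare that with the position predicted from the tool pose.

```bash
python3 - <<'E'
from h import *
t=cv2.imread('pics/top_5.png'); s=cv2.imread('pics/side_5.png')
cv2.imwrite('pics/k5.png',np.hstack([cv2.resize(s[70:130,270:330],(400,400),interpolation=2),cv2.resize(t[150:210,380:440],(400,400),interpolation=2)]))
P=[.5389,-.2202,.0]
for z in(.195,.255):
  for n in('side','top'):
    print(z,n,proj(n,[[P[0],P[1],z]]), [proj(n,pose([P[0],P[1],np.radians(-83.6)],[[x,y,z]])).round(1).tolist()[0] for x,y in((-.017,.013),(-.017,-.013),(.017,-.013),(.017,.013))])
E
```

```text
0.195 side [[296.80462673 116.08619176]] [[290.8, 118.0], [300.6, 118.9], [302.7, 114.2], [293.1, 113.4]]
0.195 top [[400.25923377 177.33865335]] [[389.9, 170.9], [391.7, 185.4], [410.7, 183.8], [408.8, 169.3]]
0.255 side [[297.65599865  94.17506907]] [[291.5, 95.9], [301.6, 96.7], [303.7, 92.5], [293.9, 91.7]]
0.255 top [[413.23129539 172.34378156]] [[401.9, 165.4], [404.0, 181.1], [424.6, 179.3], [422.4, 163.7]]
```

View pics/k5.png

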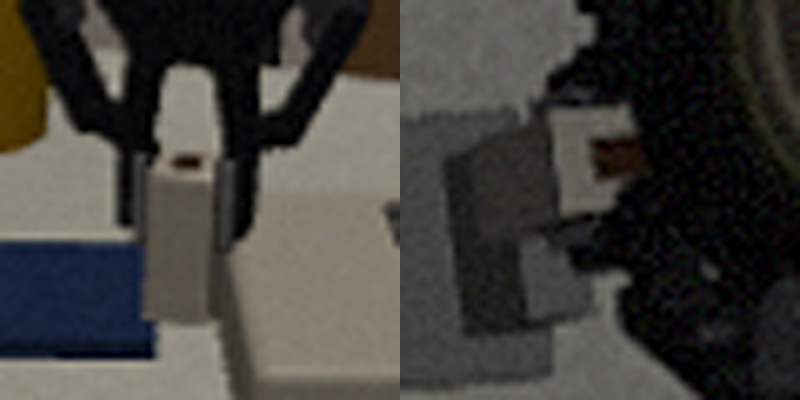

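Prediction and picture agree to about 1 px, so I'll lower it.

Emit:
move_arm:
  claw: [0, 0, 0, 0, 0, 0, 0, 0]
  dp:
    - [0, 0.005, 0.15]
    - [0, 0, 0.15]
    - [0, 0, 0.15]
    - [0, 0, 0.15]
    - [0, 0, 0.15]
    - [0, 0, 0.08]
    - [0, 0, 0.03]
    - [0, 0, 0]
  turn:
    - [0, 0, 0]
    - [0, 0, 0]
    - [0, 0, 0]
    - [0, 0, 0]
    - [0, 0, 0]
    - [0, 0, 0]
    - [0, 0, 0]
    - [0, 0, 0]

```text
clock: 6.52
position: [0.5388, -0.2208, 0.0501]
ee_rot: [0.998, 0.056, -0.001, -0.001]
ft_force: [0.7, 0.8, -0.6]
grip_width: 0.297
```

```bash
python3 look.py 6 240 130 340 240 240 140 430 260
```

```text
6.5167 [ 0.5388 -0.2208  0.0501] 6.44 [ 0.7  0.8 -0.6] 0.297
side off 240 130 scale 4.0
top off 240 140 scale 2.1052631578947367
```

View pics/j_6.png

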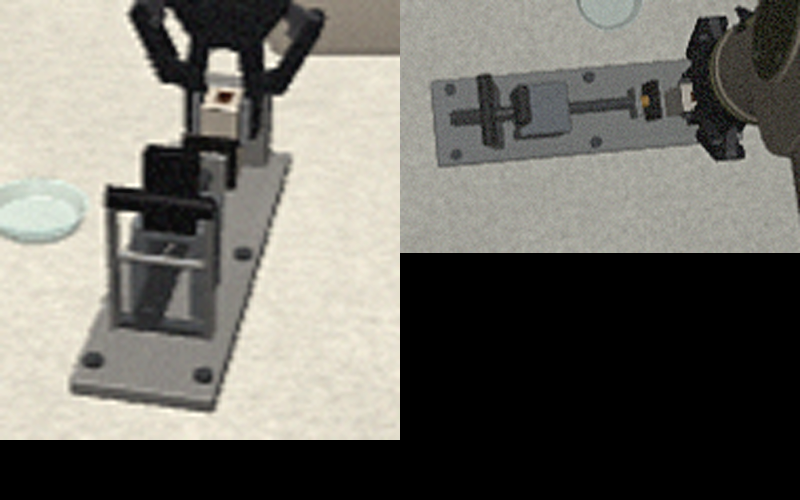

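The side crop shows the block at (222,110) just behind the pad and centred on it. The top crop shows its left edge clear of the pad and 11 mm still to descend.

Emit:
move_arm:
  claw: [0, 0, 0, 0]
  dp:
    - [0, 0, 0.03]
    - [0, 0, 0.02]
    - [0, 0, 0.005]
    - [0, 0, 0]
  turn:
    - [0, 0, 0]
    - [0, 0, 0]
    - [0, 0, 0]
    - [0, 0, 0]

```text
clock: 6.95
position: [0.5394, -0.2222, 0.0403]
ee_rot: [0.998, 0.055, -0.0, 0.0]
ft_force: [-0.7, -0.3, -1.5]
grip_width: 0.298
```

Emit:
move_arm:
  claw: [0, 0, 0, 0]
  dp:
    - [0, 0, 0.006]
    - [0, 0, 0.006]
    - [0, 0, 0]
    - [0, 0, 0]
  turn:
    - [0, 0, 0]
    - [0, 0, 0]
    - [0, 0, 0]
    - [0, 0, 0]

```text
clock: 7.28
position: [0.5397, -0.2223, 0.0387]
ee_rot: [0.998, 0.055, 0.0, 0.0]
ft_force: [-2.2, 1.7, 6.5]
grip_width: 0.295
```

The wrist force has risen to 6.5 N upwards, so the block is on the bed. Releasing.

Emit:
move_arm:
  claw: [0.6, 0.6, 0.6, 0.6, 0.6, 0.6]
  dp:
    - [0, 0, 0]
    - [0, 0, 0]
    - [0, 0, 0]
    - [0, 0, 0]
    - [0, 0, 0]
    - [0, 0, 0]
  turn:
    - [0, 0, 0]
    - [0, 0, 0]
    - [0, 0, 0]
    - [0, 0, 0]
    - [0, 0, 0]
    - [0, 0, 0]

```text
clock: 7.78
position: [0.5395, -0.2222, 0.0379]
ee_rot: [0.998, 0.055, 0.0, 0.0]
ft_force: [0.1, -0.3, 0.2]
grip_width: 0.599
```

Emit:
move_arm:
  claw: [0.6, 0.6, 0.6, 0.6, 0.6, 0.6, 0.6, 0.6]
  dp:
    - [0, 0, -0.05]
    - [0, 0, -0.15]
    - [0, 0, -0.2]
    - [0, 0, -0.2]
    - [0, 0, -0.2]
    - [0, 0, -0.1]
    - [0, 0, 0]
    - [0, 0, 0]
  turn:
    - [0, 0, 0]
    - [0, 0, 0]
    - [0, 0, 0]
    - [0, 0, 0]
    - [0, 0, 0]
    - [0, 0, 0]
    - [0, 0, 0]
    - [0, 0, 0]

```text
clock: 8.45
position: [0.5401, -0.2223, 0.2198]
ee_rot: [0.998, 0.055, 0.001, 0.001]
ft_force: [0.8, 0.6, -0.8]
grip_width: 0.604
```

```bash
python3 look.py 7 240 130 340 240 240 140 430 260; python3 - <<'E'
from h import *
c=np.load('cb.npy')[:3]; q=pose(c,[[-.0935,0,.2]])[0]; print(q)
plan([(*tgt(q[0],q[1],.22,np.degrees(c[2])),14)])
E
```

```text
8.45 [ 0.5401 -0.2223  0.2198] 6.34 [ 0.8  0.6 -0.8] 0.604
side off 240 130 scale 4.0
top off 240 140 scale 2.1052631578947367
[ 0.5191649  -0.03895968  0.2       ]
dp [[0.0, -0.07, 0.0], [-0.01, -0.07, 0.0], [-0.01, -0.06, 0.0], [-0.02, -0.06, 0.0], [-0.03, -0.06, 0.0], [-0.03, -0.06, 0.0], [-0.04, -0.05, 0.0], [-0.05, -0.05, 0.0]] 
turn [[0.0, 0.0, 0.14], [0.0, 0.0, 0.14], [0.0, 0.0, 0.14], [0.0, 0.0, 0.14], [0.0, 0.0, 0.14], [0.0, 0.0, 0.14], [0.0, 0.0, 0.14], [0.0, 0.0, 0.15]]
dp [[-0.05, -0.04, 0.0], [-0.05, -0.04, 0.0], [-0.06, -0.03, 0.0], [-0.06, -0.02, 0.0], [-0.06, -0.01, -0.01], [-0.069, -0.006, -0.004]] 
turn [[0.0, 0.0, 0.14], [0.0, 0.0, 0.15], [0.0, 0.0, 0.14], [0.0, 0.0, 0.15], [0.0, 0.0, 0.14], [0.002, 0.001, 0.148]]
max 0.07 0.15
```

View pics/j_7.png

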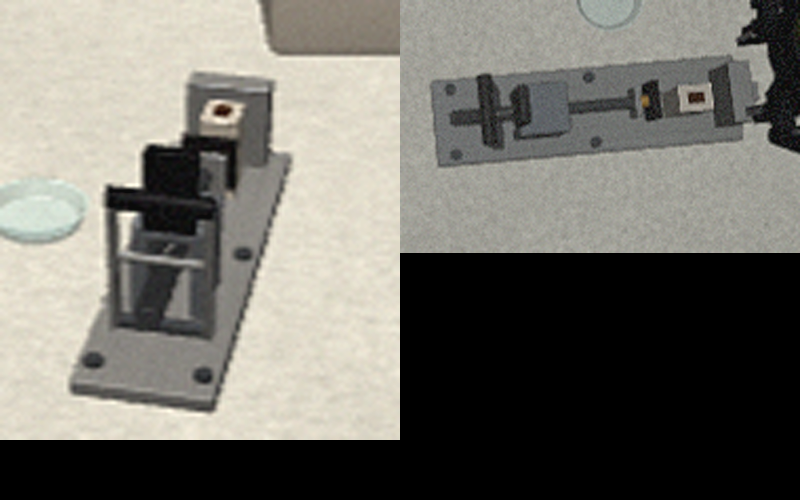

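The block stands upright on the bed, centred between pad and fixed jaw: the side crop shows it at (222,112), the top crop at (694,98). Before going to the trigger I'll check the clamp fit at trigger height.

```bash
python3 - <<'E'
from h import *
c=np.load('cb.npy')[:3]; L=np.array([[-118,0,113],[-118,32.5,113],[-118,-32.5,113],[-90,17,132],[-90,-17,132],[-80,-17,132],[-80,17,132]])/1e3
for n,x0,y0,k,f in(('top',255,160,8,'top_7.png'),('side',255,150,8,'side_7.png')):
    im=cv2.imread('pics/'+f)[y0:y0+70,x0:x0+50]; im=cv2.convertScaleAbs(cv2.resize(im,None,fx=k,fy=k,interpolation=2),alpha=2,beta=20)
    for u,v in proj(n,pose(c,L)): cv2.circle(im,(int((u-x0+.5)*k),int((v-y0+.5)*k)),3,(0,0,255),1)
    cv2.imwrite(f'pics/t_{n}.png',im)
cv2.imwrite('pics/t.png',np.hstack([cv2.imread('pics/t_side.png'),cv2.imread('pics/t_top.png')]))
E
```

```text
(no output)
```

View pics/t.png

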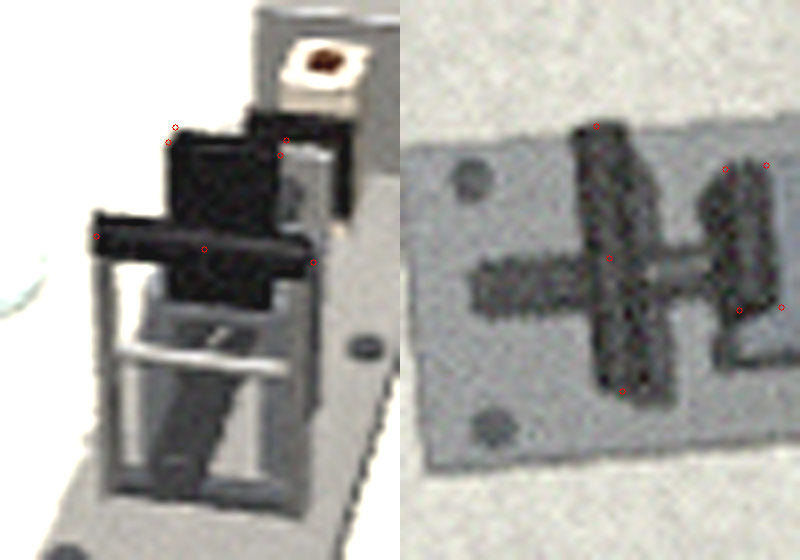

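The overlay matches the bar and grip within about 1 px in both views. Moving above the trigger now.

Emit:
move_arm:
  claw: [1, 1, 1, 1, 1, 1, 1, 1]
  dp:
    - [0, -0.07, 0]
    - [-0.01, -0.07, 0]
    - [-0.01, -0.06, 0]
    - [-0.02, -0.06, 0]
    - [-0.03, -0.06, 0]
    - [-0.03, -0.06, 0]
    - [-0.04, -0.05, 0]
    - [-0.05, -0.05, 0]
  turn:
    - [0, 0, 0.14]
    - [0, 0, 0.14]
    - [0, 0, 0.14]
    - [0, 0, 0.14]
    - [0, 0, 0.14]
    - [0, 0, 0.14]
    - [0, 0, 0.14]
    - [0, 0, 0.15]
  grip_force: 20

```text
clock: 9.22
position: [0.5275, -0.1155, 0.2163]
ee_rot: [0.924, -0.381, -0.001, 0.0]
ft_force: [0.1, -0.2, 0.1]
grip_width: 1.0
```

Emit:
move_arm:
  claw: [1, 1, 1, 1, 1, 1, 1, 1]
  dp:
    - [-0.05, -0.04, 0]
    - [-0.05, -0.04, 0]
    - [-0.06, -0.03, 0]
    - [-0.06, -0.02, 0]
    - [-0.06, -0.01, -0.01]
    - [-0.07, -0.005, 0]
    - [0, 0, 0]
    - [0, 0, 0]
  turn:
    - [0, 0, 0.14]
    - [0, 0, 0.15]
    - [0, 0, 0.14]
    - [0, 0, 0.15]
    - [0, 0, 0.14]
    - [0, 0, 0.148]
    - [0, 0, 0]
    - [0, 0, 0]

```text
clock: 9.88
position: [0.5189, -0.0386, 0.2189]
ee_rot: [0.747, -0.665, -0.001, 0.001]
ft_force: [-1.0, 0.3, -0.1]
grip_width: 1.001
```

```bash
python3 look.py 8 220 60 360 240 240 120 430 260; python3 - <<'E'
from h import *
c=np.load('cb.npy')[:3]; q=pose(c,[[-.0935,0,.2]])[0]
plan([(*tgt(q[0],q[1],.22,np.degrees(c[2])),1)]); 
E
```

```text
9.8833 [ 0.5189 -0.0386  0.2189] -83.3 [-1.   0.3 -0.1] 1.001
side off 220 60 scale 2.7777777777777777
top off 240 120 scale 2.1052631578947367
dp [[-0.004, -0.001, -0.004]] 
turn [[0.002, 0.0, 0.004]]
max 0.004 0.004
```

View pics/j_8.png

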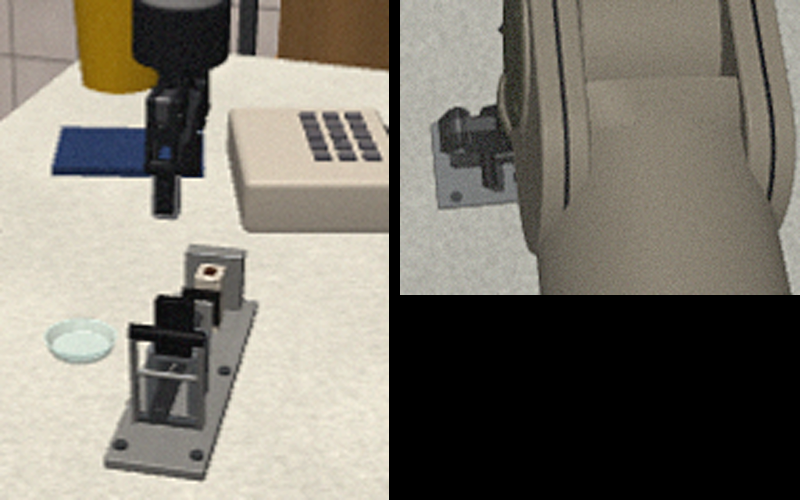

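The open gripper is over the trigger; the side crop shows its near finger at (165,195) in line with the bar and grip below. Descending.

Emit:
move_arm:
  claw: [1, 1, 1, 1, 1, 1, 1]
  dp:
    - [-0.003, 0, 0.15]
    - [0, 0, 0.15]
    - [0, 0, 0.15]
    - [0, 0, 0.1]
    - [0, 0, 0.055]
    - [0, 0, 0]
    - [0, 0, 0]
  turn:
    - [0, 0, 0]
    - [0, 0, 0]
    - [0, 0, 0]
    - [0, 0, 0]
    - [0, 0, 0]
    - [0, 0, 0]
    - [0, 0, 0]
  grip_force: 14

```text
clock: 10.57
position: [0.5196, -0.0388, 0.0992]
ee_rot: [0.746, -0.666, -0.0, 0.0]
ft_force: [0.2, -0.6, 1.1]
grip_width: 0.998
```

```bash
python3 look.py 9 220 100 340 240 240 120 430 260
```

```text
10.5667 [ 0.5196 -0.0388  0.0992] -83.55 [ 0.2 -0.6  1.1] 0.998
side off 220 100 scale 3.3333333333333335
top off 240 120 scale 2.1052631578947367
```

View pics/j_9.png

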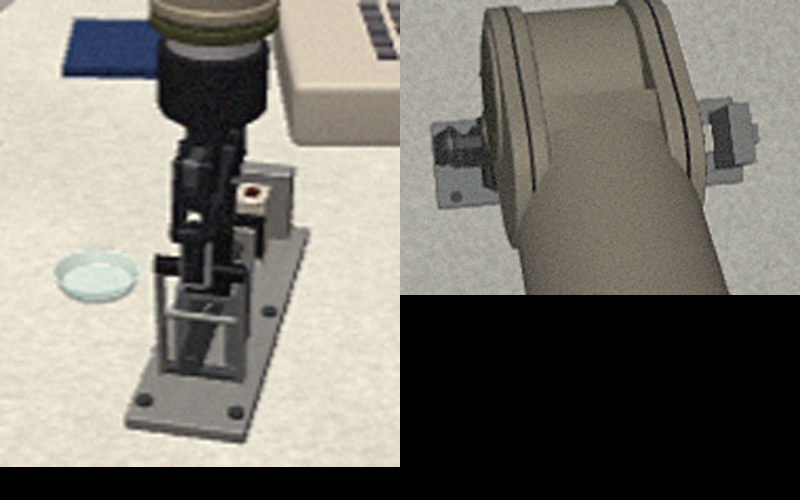

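The near finger stands in front of the bar at (205,265) in the side crop, and the forces are about zero. First squeeze.

Emit:
move_arm:
  claw: [0.31, 0.31, 0.31, 0.31, 0.31, 0.31, 0.31, 0.31]
  dp:
    - [0, 0, 0]
    - [0, 0, 0]
    - [0, 0, 0]
    - [0, 0, 0]
    - [0, 0, 0]
    - [0, 0, 0]
    - [0, 0, 0]
    - [0, 0, 0]
  turn:
    - [0, 0, 0]
    - [0, 0, 0]
    - [0, 0, 0]
    - [0, 0, 0]
    - [0, 0, 0]
    - [0, 0, 0]
    - [0, 0, 0]
    - [0, 0, 0]

```text
clock: 11.33
position: [0.5211, -0.039, 0.1013]
ee_rot: [0.745, -0.667, 0.002, -0.001]
ft_force: [-1.9, -2.8, 12.8]
grip_width: 0.312
```

```bash
python3 look.py 10 220 100 340 240 240 120 430 260
```

```text
11.3333 [ 0.5211 -0.039   0.1013] -83.6 [-1.9 -2.8 12.8] 0.312
side off 220 100 scale 3.3333333333333335
top off 240 120 scale 2.1052631578947367
```

View pics/j_10.png

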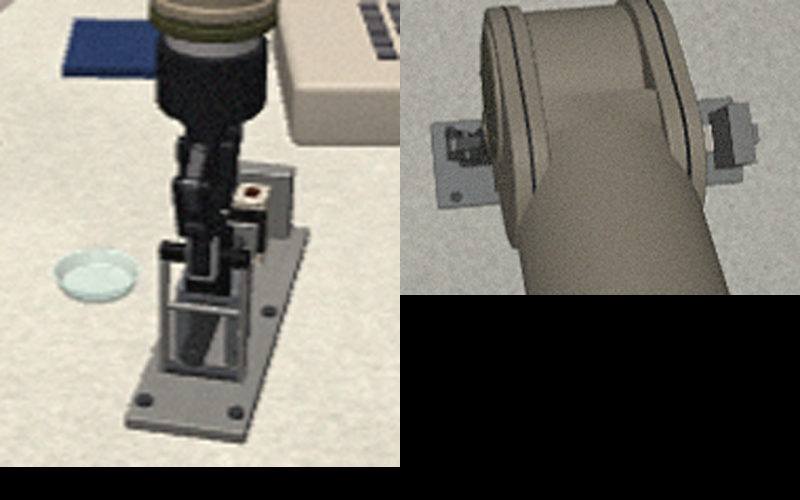

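First full squeeze done (opening 26.5 mm). The pad has moved on towards the block. Now release and squeeze in cycles.

Emit:
move_arm:
  claw: [0.68, 0.68, 0.68, 0.68, 0.31, 0.31, 0.31, 0.31]
  dp:
    - [0, 0, 0]
    - [0, 0, 0]
    - [0, 0, 0]
    - [0, 0, 0]
    - [0, 0, 0]
    - [0, 0, 0]
    - [0, 0, 0]
    - [0, 0, 0]
  turn:
    - [0, 0, 0]
    - [0, 0, 0]
    - [0, 0, 0]
    - [0, 0, 0]
    - [0, 0, 0]
    - [0, 0, 0]
    - [0, 0, 0]
    - [0, 0, 0]

```text
clock: 12.1
position: [0.5203, -0.0391, 0.1003]
ee_rot: [0.746, -0.666, 0.001, -0.0]
ft_force: [-3.7, -4.1, 14.9]
grip_width: 0.312
```

```bash
python3 look.py 11 220 100 340 240 340 150 430 220
```

```text
12.1 [ 0.5203 -0.0391  0.1003] -83.59 [-3.7 -4.1 14.9] 0.312
side off 220 100 scale 3.3333333333333335
top off 340 150 scale 4.444444444444445
```

View pics/j_11.png

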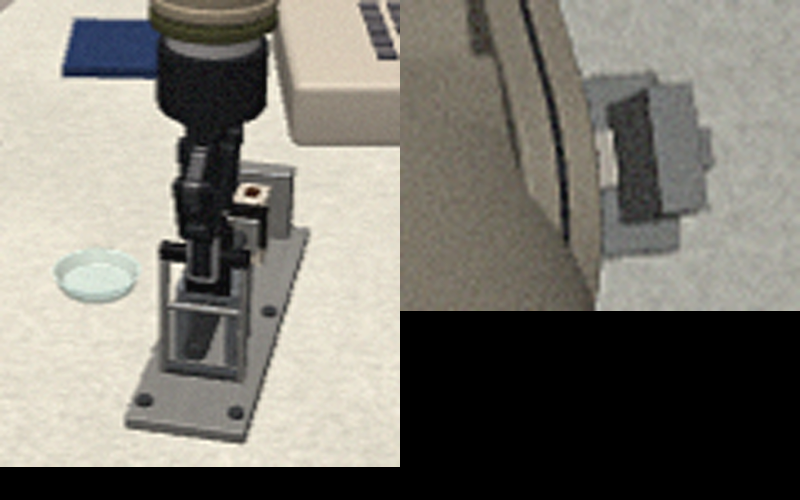

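The second squeeze also went fully home (0.312), and the pad is now close to the block at (248,208). Continuing.

Emit:
move_arm:
  claw: [0.68, 0.68, 0.68, 0.68, 0.31, 0.31, 0.31, 0.31]
  dp:
    - [0, 0, 0]
    - [0, 0, 0]
    - [0, 0, 0]
    - [0, 0, 0]
    - [0, 0, 0]
    - [0, 0, 0]
    - [0, 0, 0]
    - [0, 0, 0]
  turn:
    - [0, 0, 0]
    - [0, 0, 0]
    - [0, 0, 0]
    - [0, 0, 0]
    - [0, 0, 0]
    - [0, 0, 0]
    - [0, 0, 0]
    - [0, 0, 0]

```text
clock: 12.87
position: [0.5203, -0.0391, 0.1003]
ee_rot: [0.746, -0.667, 0.001, -0.0]
ft_force: [-3.6, -3.0, 14.8]
grip_width: 0.31
```

```bash
python3 look.py 12 220 100 340 240 340 150 430 220
```

```text
12.8667 [ 0.5203 -0.0391  0.1003] -83.6 [-3.6 -3.  14.8] 0.31
side off 220 100 scale 3.3333333333333335
top off 340 150 scale 4.444444444444445
```

View pics/j_12.png

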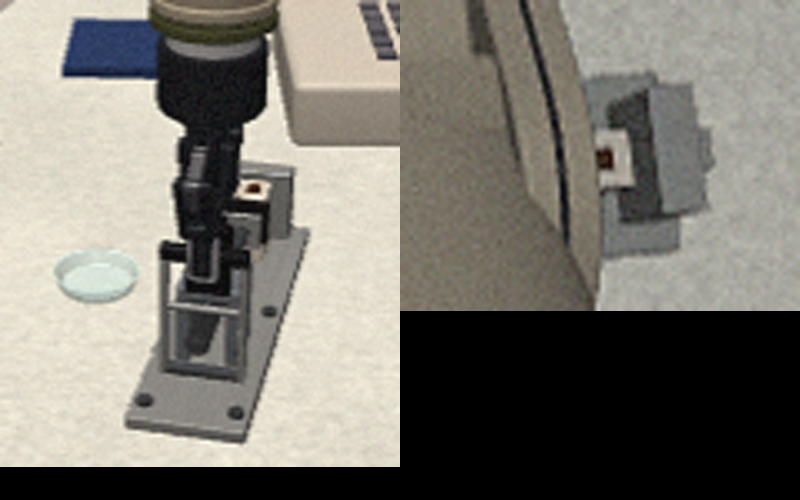

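The third squeeze went home, and the pad is now pushing the block: its right edge moved from 620 to 633 in the top crop. I'll do the next one with a longer closing time.

Emit:
move_arm:
  claw: [0.68, 0.68, 0.68, 0.31, 0.31, 0.31, 0.31, 0.31]
  dp:
    - [0, 0, 0]
    - [0, 0, 0]
    - [0, 0, 0]
    - [0, 0, 0]
    - [0, 0, 0]
    - [0, 0, 0]
    - [0, 0, 0]
    - [0, 0, 0]
  turn:
    - [0, 0, 0]
    - [0, 0, 0]
    - [0, 0, 0]
    - [0, 0, 0]
    - [0, 0, 0]
    - [0, 0, 0]
    - [0, 0, 0]
    - [0, 0, 0]

```text
clock: 13.63
position: [0.5199, -0.0391, 0.0996]
ee_rot: [0.745, -0.667, 0.001, 0.0]
ft_force: [-2.1, -3.7, 7.9]
grip_width: 0.312
```

```bash
python3 look.py 13 220 100 340 240 340 150 430 220
```

```text
13.6333 [ 0.5199 -0.0391  0.0996] -83.6 [-2.1 -3.7  7.9] 0.312
side off 220 100 scale 3.3333333333333335
top off 340 150 scale 4.444444444444445
```

View pics/j_13.png

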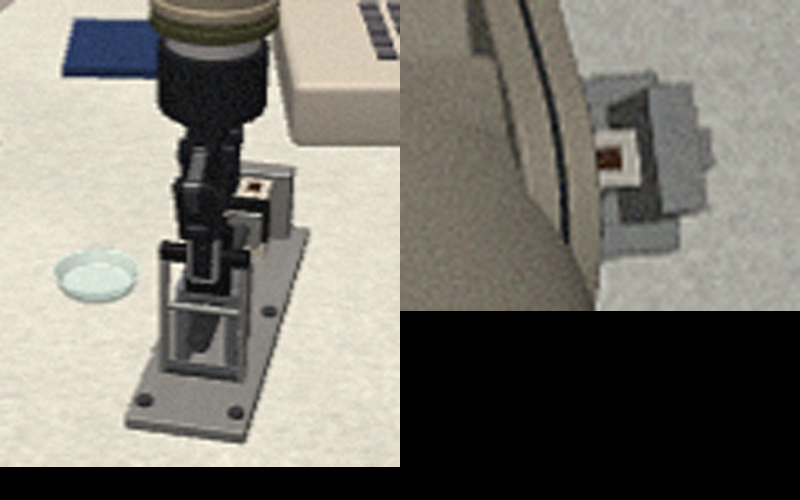

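That one moved the jaw only one tooth (about 4 mm), because three rows of opening were too short. I'll go back to four.

Emit:
move_arm:
  claw: [0.68, 0.68, 0.68, 0.68, 0.68]
  dp:
    - [0, 0, 0]
    - [0, 0, 0]
    - [0, 0, 0]
    - [0, 0, 0]
    - [0, 0, 0]
  turn:
    - [0, 0, 0]
    - [0, 0, 0]
    - [0, 0, 0]
    - [0, 0, 0]
    - [0, 0, 0]

```text
clock: 14.15
position: [0.5192, -0.0377, 0.0987]
ee_rot: [0.746, -0.666, -0.0, -0.0]
ft_force: [-1.0, 13.2, -6.2]
grip_width: 0.683
```

Emit:
move_arm:
  claw: [0.31, 0.31, 0.31, 0.31, 0.31, 0.31]
  dp:
    - [0, 0, 0]
    - [0, 0, 0]
    - [0, 0, 0]
    - [0, 0, 0]
    - [0, 0, 0]
    - [0, 0, 0]
  turn:
    - [0, 0, 0]
    - [0, 0, 0]
    - [0, 0, 0]
    - [0, 0, 0]
    - [0, 0, 0]
    - [0, 0, 0]

```text
clock: 14.65
position: [0.5204, -0.0391, 0.1004]
ee_rot: [0.745, -0.667, 0.001, -0.0]
ft_force: [-2.7, -2.6, 13.2]
grip_width: 0.313
```

```bash
python3 look.py 14 220 100 340 240 340 150 430 220
```

```text
14.65 [ 0.5204 -0.0391  0.1004] -83.61 [-2.7 -2.6 13.2] 0.313
side off 220 100 scale 3.3333333333333335
top off 340 150 scale 4.444444444444445
```

View pics/j_14.png

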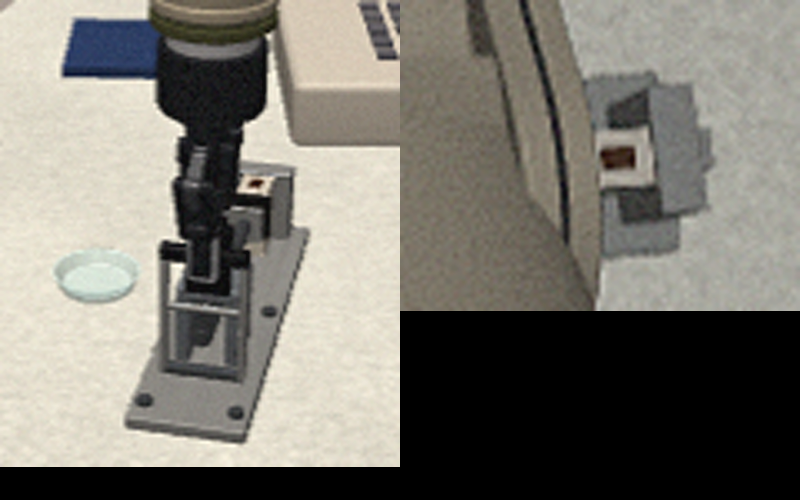

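The 13 N along y while open shows the finger was still holding the trigger back at 0.68, so I'll open to 0.9 from here on. The block's right edge (653) is now at the fixed jaw's face.

Emit:
move_arm:
  claw: [0.92, 0.92, 0.92, 0.92, 0.92, 0.92, 0.92]
  dp:
    - [0, 0, 0]
    - [0, 0, 0]
    - [0, 0, 0]
    - [0, 0, 0]
    - [0, 0, 0]
    - [0, 0, 0]
    - [0, 0, 0]
  turn:
    - [0, 0, 0]
    - [0, 0, 0]
    - [0, 0, 0]
    - [0, 0, 0]
    - [0, 0, 0]
    - [0, 0, 0]
    - [0, 0, 0]

```text
clock: 15.33
position: [0.5194, -0.0382, 0.0988]
ee_rot: [0.746, -0.666, -0.0, 0.0]
ft_force: [-0.3, 0.2, 0.4]
grip_width: 0.918
```

Emit:
move_arm:
  claw: [0.31, 0.31, 0.31, 0.31, 0.31, 0.31, 0.31, 0.31]
  dp:
    - [0, 0, 0]
    - [0, 0, 0]
    - [0, 0, 0]
    - [0, 0, 0]
    - [0, 0, 0]
    - [0, 0, 0]
    - [0, 0, 0]
    - [0, 0, 0]
  turn:
    - [0, 0, 0]
    - [0, 0, 0]
    - [0, 0, 0]
    - [0, 0, 0]
    - [0, 0, 0]
    - [0, 0, 0]
    - [0, 0, 0]
    - [0, 0, 0]

```text
clock: 16.0
position: [0.5207, -0.039, 0.1008]
ee_rot: [0.745, -0.667, 0.002, -0.001]
ft_force: [-2.7, -2.1, 14.9]
grip_width: 0.314
```

```bash
python3 look.py 15 220 100 340 240 340 150 430 220
```

```text
16.0 [ 0.5207 -0.039   0.1008] -83.61 [-2.7 -2.1 14.9] 0.314
side off 220 100 scale 3.3333333333333335
top off 340 150 scale 4.444444444444445
```

View pics/j_15.png

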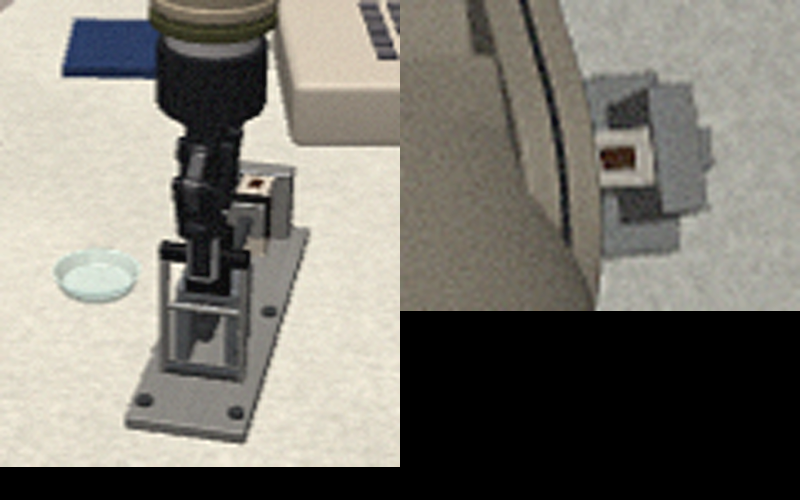

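The block didn't move this time, so it's against the fixed jaw and this squeeze went into the spring pad. I'll release, squeeze again, and watch whether the trigger now stops short.

Emit:
move_arm:
  claw: [0.92, 0.92, 0.92, 0.92, 0.92, 0.92, 0.92]
  dp:
    - [0, 0, 0]
    - [0, 0, 0]
    - [0, 0, 0]
    - [0, 0, 0]
    - [0, 0, 0]
    - [0, 0, 0]
    - [0, 0, 0]
  turn:
    - [0, 0, 0]
    - [0, 0, 0]
    - [0, 0, 0]
    - [0, 0, 0]
    - [0, 0, 0]
    - [0, 0, 0]
    - [0, 0, 0]

```text
clock: 16.68
position: [0.5193, -0.0382, 0.0988]
ee_rot: [0.746, -0.666, -0.0, 0.0]
ft_force: [0.1, 0.4, -0.0]
grip_width: 0.922
```

Emit:
move_arm:
  claw: [0.5, 0.5, 0.5, 0.4, 0.4, 0.31, 0.31, 0.31]
  dp:
    - [0, 0, 0]
    - [0, 0, 0]
    - [0, 0, 0]
    - [0, 0, 0]
    - [0, 0, 0]
    - [0, 0, 0]
    - [0, 0, 0]
    - [0, 0, 0]
  turn:
    - [0, 0, 0]
    - [0, 0, 0]
    - [0, 0, 0]
    - [0, 0, 0]
    - [0, 0, 0]
    - [0, 0, 0]
    - [0, 0, 0]
    - [0, 0, 0]
  grip_force: 14

```text
clock: 17.35
position: [0.5201, -0.034, 0.1004]
ee_rot: [0.747, -0.665, -0.001, -0.002]
ft_force: [-5.3, 13.5, 13.3]
grip_width: 0.426
```

```bash
python3 look.py 16 220 100 340 240 340 150 430 220
```

```text
17.35 [ 0.5201 -0.034   0.1004] -83.39 [-5.3 13.5 13.3] 0.426
side off 220 100 scale 3.3333333333333335
top off 340 150 scale 4.444444444444445
```

View pics/j_16.png

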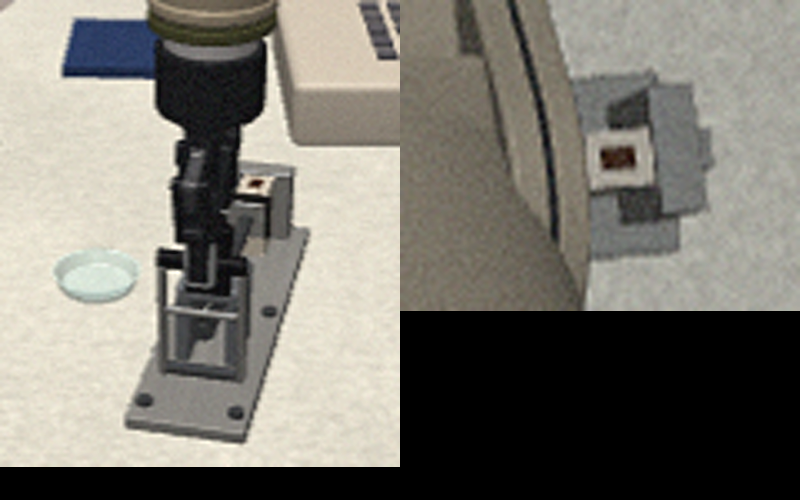

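The trigger turned hard and stopped short at 36 mm (0.426), so the jaw has gripped. I'll release, lift straight up, and inspect.

Emit:
move_arm:
  claw: [0.95, 0.95, 0.95, 0.95, 0.95, 0.95, 0.95]
  dp:
    - [0, 0, 0]
    - [0, 0, 0]
    - [0, 0, 0]
    - [0, 0, 0]
    - [0, 0, 0]
    - [0, 0, 0]
    - [0, 0, 0]
  turn:
    - [0, 0, 0]
    - [0, 0, 0]
    - [0, 0, 0]
    - [0, 0, 0]
    - [0, 0, 0]
    - [0, 0, 0]
    - [0, 0, 0]

```text
clock: 18.03
position: [0.5193, -0.0385, 0.0988]
ee_rot: [0.746, -0.666, 0.0, 0.0]
ft_force: [-0.3, 0.9, -0.6]
grip_width: 0.951
```

Emit:
move_arm:
  claw: [1, 1, 1, 1, 1, 1, 1]
  dp:
    - [0, 0, -0.1]
    - [0, 0, -0.15]
    - [0, 0, -0.15]
    - [0, 0, -0.15]
    - [0, 0, -0.1]
    - [0, 0, -0.05]
    - [0, 0, 0]
  turn:
    - [0, 0, 0]
    - [0, 0, 0]
    - [0, 0, 0]
    - [0, 0, 0]
    - [0, 0, 0]
    - [0, 0, 0]
    - [0, 0, 0]

```text
clock: 18.62
position: [0.5204, -0.0383, 0.2409]
ee_rot: [0.746, -0.666, 0.002, -0.001]
ft_force: [1.4, -0.5, -0.4]
grip_width: 1.003
```

Emit:
move_arm:
  claw: [1, 1, 1, 1, 1, 1, 1, 1]
  dp:
    - [-0.19, 0, -0.03]
    - [-0.19, 0, 0]
    - [-0.19, 0, 0]
    - [-0.19, 0, 0]
    - [-0.19, 0, 0]
    - [-0.19, 0, 0]
    - [-0.19, 0, 0]
    - [0, 0, 0]
  turn:
    - [0, 0, 0]
    - [0, 0, 0]
    - [0, 0, 0]
    - [0, 0, 0]
    - [0, 0, 0]
    - [0, 0, 0]
    - [0, 0, 0]
    - [0, 0, 0]

```text
clock: 19.28
position: [0.4861, 0.234, 0.2432]
ee_rot: [0.749, -0.663, -0.002, -0.0]
ft_force: [-0.7, 0.7, 0.5]
grip_width: 1.0
```

```bash
python3 look.py 17 240 130 340 240 310 150 430 220
```

```text
19.2833 [0.4861 0.234  0.2432] -83.01 [-0.7  0.7  0.5] 1.0
side off 240 130 scale 4.0
top off 310 150 scale 3.3333333333333335
```

View pics/j_17.png

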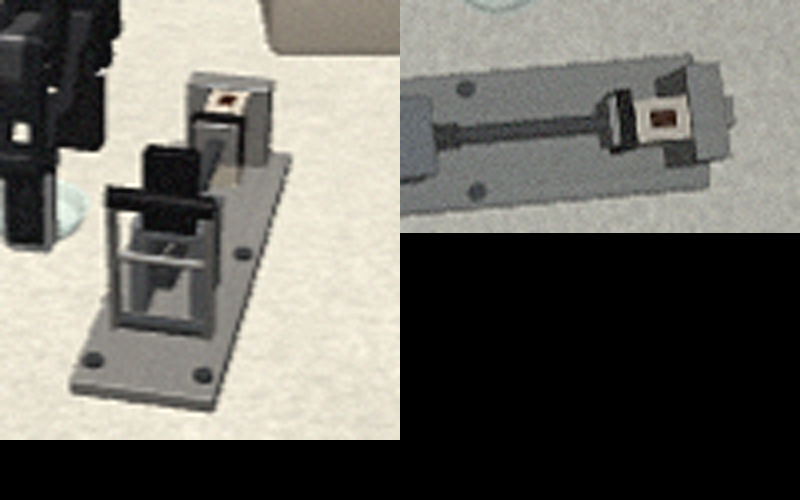

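View pics/top_17.png

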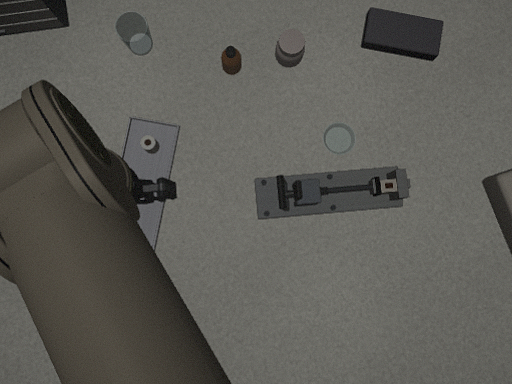

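```bash
python3 - <<'E'
import cv2,numpy as np
f=lambda n,x0,y0,x1,y1,w,h:cv2.convertScaleAbs(cv2.resize(cv2.imread('pics/'+n)[y0:y1,x0:x1],(w,h),interpolation=2),alpha=1.6,beta=10)
a=np.hstack([f('top_7.png',340,165,415,215,400,267),f('top_17.png',340,165,415,215,400,267)])
b=np.hstack([f('side0.png',150,250,310,330,400,200),f('side_17.png',150,250,310,330,400,200)])
cv2.imwrite('pics/cmp.png',np.vstack([a,b]))
E
```

```text
(no output)
```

View pics/cmp.png

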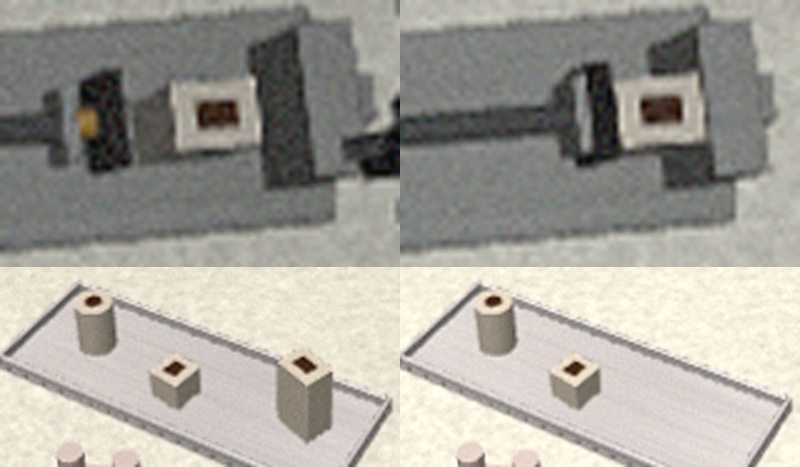

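In the top-view comparison, the orange spring section, visible before between the jaw head and pad at (88,122), has disappeared, so the pad is pressed in. The block is flush and upright against the fixed jaw. In the tray, the puck and stub are where they were. Handing in.

```bash
python3 -c "
from workcell import manip
print(manip.get_obs()['ft_force'], manip.hand_in())"
```

```text
the job is handed in; nothing more can be done
[ 0.50050705 -0.39512019 -0.29573994] None
```

The block is standing upright in the ratchet clamp, held by the jaws and let go. I handed the job in at about 19 s of the 64 s allowed; no verdict came back.

I pinched the block across its 26 mm, stood it on the bed between the jaws, and worked the trigger seven times. The block reached the fixed jaw on the fifth squeeze and the sixth went fully home. The seventh turned hard and stopped short, with the fingers 36 mm apart instead of 27 mm. I then let go and backed the arm away.

**Last checks:**
- **Block:** the pictures show it upright, centred and flush against the fixed jaw.
- **Pad:** the orange section between jaw head and pad, visible before, can no longer be seen. I couldn't read the pad travel directly, so "past 3 mm" is judged from the pictures and the hard trigger.
- **Trigger:** the bar is back in its released position.
- **Other specimens:** the puck and stub look unmoved.
- **Arm:** it is clear of everything, with about zero wrist force.

**Went wrong on the way:** I opened the fingers too little after squeezes one to four, so the trigger did not spring back fully and at least one stroke moved the jaw only about 4 mm. Opening wider from the fifth release on fixed it.

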